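Shut and lock the dried-goods tin

ROBOT

A 6-joint arm with a two-finger parallel gripper is mounted at the origin on the work surface. World frame = base frame: x ahead of the robot, y to its left, z up, the work surface at z = 0. Lengths are in m, angles in degrees, forces in N, time in s.
With the tool pointing down it reaches from about 0.375 to 0.9 m from the base axis. Payload 3.1 kg.
Tool frame: the origin (TCP) lies on the centre line of the jaws, within the pads' length; the fingertips stand 17 mm ahead of it and the grasp point (between the pads) lies 2 mm behind it; y points along the fingers, x is the direction in which the jaws open and shut, and the axes are right-handed (so a half turn about y gives the same grasp; the last joint's range is limited). The gripper opens to 87 mm and grips with 3 to 60 N. Pads are 19 mm wide; open, the fingers measure 117 mm over their backs; the gripper's body (75 mm by 190 mm) begins 51 mm behind the grasp point.
Start: joints at [66.091, 30.224, 82.088, -0, 67.689, -10.227], TCP at [0.148, 0.607, 0.24] pointing down, gripper open.
Joint ranges: [-176.69, 176.69], [-43.24, 126.21], [12.49, 139.97], [-82, 262], [0, 151.66], [-163.58, 163.58]. Speed limits (degrees/s): [159.86, 159.86, 180, 180, 180, 180].

INTERFACE

Orientations are given as a 3x3 rotation matrix whose columns are the frame's x, y, z axes.
In Python, from rig import read_state, capture, camera_info, hand_in, trace, tip_of gives the robot as it stands.
- The arm moves only by the tool jog_arm, never from a script. Its argument "steps" is a list of rows, each an object with "fingers": the opening in per cent of the stroke, from 0 (shut) to 100 (fully open); "delta_pos": the shift along the world's x, y, z in mm, a list of three; "turn": the turn about the world's z in degrees. A call has 1 to 20 rows; each row is the pose to reach, as a shift and turn from the pose commanded when the call began; what a row does not reach only later rows make up. A row lasts 1/12 s, in which the tool goes at most 41.7 mm and 7.16 degrees, less where a joint would pass 70% of its speed; a pose out of reach is approached as far as the arm can. A call with a gripper value outside its range is refused whole. The fingers move at their own pace and stop on an object; the grip force is fixed at half the most. Time passes only in rows, so rows that repeat a pose let the fingers close. It gives the time, the measured TCP pose, the force and the opening at its end, in the units of the state.
- read_state(): the state, without advancing time (a new reading comes with each control period).
- capture(name): name is "scene" or "top"; returns the picture (384x512x3 uint8, red, green, blue); there is no depth.
- camera_info(name): a dict with "fov_y" (degrees; the focal length in pixels is half the picture's height over the tangent of half this angle, whatever the lens; pixels are square), "cx", "cy" (the principal point, pixels), "view" (4x4, takes a point from world to camera coordinates). Camera axes: x right, y down, z forward; pixel columns grow to the right and rows downward; lengths in m; the calibration is good to about 2 mm. A picture is of the moment at which its call begins. camera_info takes no time and is no camera call.
- hand_in(): hands the job in, once; it reports no verdict.
Trained networks look in the newest picture that a camera, given by its name, has taken for a name from the list of things; names that differ only in an ending like _2 or _b are one class to them, and where a whole thing is asked for, a point or a joint stands for the part that bears it (a point fixed in the world has none). Each returns a list of dicts, best first, with "confidence" (0 to 1); they miss things now and then, are a little off and sometimes report something else, mostly with a low value. They report only what shows in the picture. A call takes as long as a camera call.
- trace(target, camera): "mask" (384x512 bool, what is visible of it).
- tip_of(target, camera): "position" ([x, y, z] in m, in world coordinates, good to about 4 mm: a listed point, or the origin of a listed thing).
The state is a dict: "time_s": time; "joint_positions": joint angles; "qvel": joint speeds; "tau": joint torques, N m; "position": TCP position; "tcp_rot": TCP orientation; "force": force on the tool from outside, world axes, zero at the start; "moment": the same for the moment, N m; "opening": opening from 0.0 (shut) to 1.0 (fully open).
Only numpy, scipy, OpenCV 4.12 (cv2) and the standard library are available. Lean on these libraries where they do the work, as an engineer would, in place of code of your own. Each camera call takes 0.05 s, during which the arm holds its last target.

TASK

The storage tin on the market stall stands open. With the fingertips only, push its green lid fully shut, and only then push the red-handled catch beside it up and over its dead point, so that it snaps down onto the lid and locks. Do not lift, tip or shove the tin along the counter, leave all the other things where they stand, and finish with the robot clear of everything.

Things in the scene. Friction and masses are not known exactly. Their poses are not given: they have to be found in the camera images.
- tin: Loose rectangular aluminium storage tin full of dried roots, about 3 kg, outside 160 mm along its x, 230 mm along its y, 100 mm high to the rim. Origin: centre of its underside, on the counter; z up. The lid's hinge line runs along x on the +y rim, at y = +115 mm, z = 100 mm. The catch is on the -y wall, at the middle of its length (x = 0).
- lid (a joint): Opening angle of the green lid in rad: 0 is fully shut (lying flat on the rim), positive is open, up to 1.6; it starts partly open. The lid is a flat plate 166 mm along x, 230 mm from hinge to free edge, 6 mm thick; shut, its top is 106 mm above the counter. Its hinge is stiff: it stays where it is left and needs about 1 to 3 N at the free edge to close. Turning it shut brings the free edge (point lid_edge) down towards -y of the tin.
- lid_edge (a point): Middle of the lid's free edge, on its upper (outer) face; moves with the lid.
- catch (a joint): Angle of the catch lever in rad. 0: open, resting on its stop, leaning 0.8 rad away from the tin (towards the tin's -y). 0.8: upright, which is the dead point of its spring: short of it the lever springs back to 0, past it it snaps by itself to 2.37, lying level over the shut lid, locked. Starts at 0.
- catch_bar (a point): Centre of the red round cross-bar handle of the catch, 60 mm long along the tin's x, 16 mm in diameter, 80 mm from the lever's pivot. The pivot axis is parallel to the tin's x, at y = -127 mm, z = 122 mm in the tin's frame, so the open bar is at y = -184 mm, z = 178 mm, upright at z = 202 mm. A level push of about 6 to 7 N on the bar towards the tin's +y starts it; less is needed nearer to the dead point. The lever arm below the bar is a flat bar 14 mm wide.
- jar_amber: Amber jar with yellow cap, 64 mm diameter, 95 mm high, stands beside the tin on its +x side; leave alone. Origin: centre of underside.
- cup: Blue ceramic cup, 68 mm diameter, 75 mm high, stands beside the tin on its -x side; leave alone. Origin: centre of underside.
- jar_clear: Glass jar with red cap, 72 mm diameter, 120 mm high; leave alone. Origin: centre of underside.
- weight: Brass scale weight, 48 mm diameter, 62 mm high; leave alone. Origin: centre of underside.
- can: Can, 68 mm diameter, 100 mm high; leave alone. Origin: centre of underside.
- bowl: Terracotta bowl, 130 mm diameter, 50 mm high; leave alone. Origin: centre of underside.
- scoop: Spoon with a wooden handle and steel bowl, lying on the counter, 200 mm long; leave alone.

How it is judged:
By the outcome, as a careful person would: the job done as asked, in the order asked, and still so for the second after the job is handed in, with the robot touching nothing.
It also fails if it takes over 48 s, if anything falls off the work surface, if the arm or the gripper's body presses on something with over 40 N, if the wrist force passes 120 N, or if a joint passes its speed limit or range.

## Working session

There is one attempt and no reset: what is moved stays moved. The work goes in short steps, Python scripts to look and compute and a tool call to move; the robot and the scene stay as the last step left them, time stands still between calls to the robot, and variables do not carry over. Pictures are saved under pics/ and viewed, and the job is handed in when it is done.

Besides the shell and the picture viewer there is one more tool, called as name([rows], argument=value, ...), one row to a line, values as JSON. jog_arm: Moves the arm, as the interface text tells. Its arguments: {"type":"object","properties":{"steps":{"type":"array","items":{"type":"object","properties":{"fingers":{"type":"number"},"delta_pos":{"type":"array","items":{"type":"number"}},"turn":{"type":"number"}}}}},"required":["steps"]}

```bash
mkdir -p pics; ls; python3 - <<'E'
from rig import *
import cv2, numpy as np
s=read_state(); print({k:np.round(v,3).tolist() for k,v in s.items()})
for c in ("scene","top"):
    im=capture(c); cv2.imwrite(f"pics/{c}0.png",im[:,:,::-1])
    i=camera_info(c); print(c,i)
    for t in ("tin","lid_edge","catch_bar","jar_amber","cup","jar_clear","weight","can","bowl","scoop"):
        r=tip_of(t,c); print(t,[(np.round(d["position"],3).tolist(),round(d["confidence"],2)) for d in r[:2]])
print(read_state()["time_s"])
E
```

```text
pics
{'time_s': 0.0, 'joint_positions': [66.092, 30.278, 82.157, -0.003, 67.69, -10.226], 'qvel': [-0.013, 0.022, -0.089, 0.041, -0.041, 0.044], 'tau': [0.001, -44.005, -17.659, 0.064, 0.058, -0.0], 'position': [0.148, 0.607, 0.239], 'tcp_rot': [[0.237, -0.001, -0.972], [0.972, -0.002, 0.237], [-0.002, -1.0, 0.0]], 'force': [1.558, -0.215, -0.11], 'moment': [-0.006, -0.029, 0.049], 'opening': 0.998}
scene {'fov_y': 52.56229108992069, 'cx': 254.2821175388176, 'cy': 188.6351155162174, 'view': array([[-0.70624467,  0.70786074,  0.0123147 ,  0.33683705],
       [ 0.51870111,  0.52919884, -0.6714892 , -0.15395861],
       [-0.48183777, -0.46784802, -0.740912  ,  1.42066657],
       [ 0.        ,  0.        ,  0.        ,  1.        ]])}
tin [([0.576, -0.021, -0.001], 0.73)]
lid_edge [([0.577, -0.058, 0.265], 0.64)]
catch_bar [([0.603, -0.439, 0.004], 0.64), ([0.589, -0.208, 0.178], 0.53)]
jar_amber [([0.716, -0.01, 0.002], 0.6)]
cup [([0.422, -0.018, 0.002], 0.44)]
jar_clear [([0.478, 0.472, 0.006], 0.64), ([0.602, -0.44, 0.004], 0.16)]
weight [([0.598, 0.437, -0.0], 0.58)]
can [([0.46, -0.49, 0.002], 0.6)]
bowl [([0.603, -0.443, 0.002], 0.58)]
scoop [([0.272, -0.38, -0.001], 0.75)]
top {'fov_y': 49.84862715873798, 'cx': 258.82952798089894, 'cy': 183.76339968357505, 'view': array([[ 0.02991025, -0.99955   , -0.00227368, -0.01391095],
       [-0.99396679, -0.02950289, -0.10563901,  0.5083905 ],
       [ 0.10552439,  0.00541966, -0.99440195,  1.24501347],
       [ 0.        ,  0.        ,  0.        ,  1.        ]])}
tin []
lid_edge [([0.575, -0.062, 0.271], 0.8)]
catch_bar [([0.582, -0.209, 0.178], 0.57)]
jar_amber [([0.718, -0.015, -0.001], 0.75), ([0.477, 0.476, -0.004], 0.38)]
cup [([0.421, -0.019, -0.004], 0.89)]
jar_clear [([0.479, 0.478, -0.005], 0.65)]
weight [([0.6, 0.434, -0.0], 0.71)]
can [([0.461, -0.491, -0.0], 0.79)]
bowl []
scoop [([0.265, -0.383, 0.002], 0.73), ([0.477, 0.474, -0.002], 0.41)]
1.1
```

View pics/scene0.png

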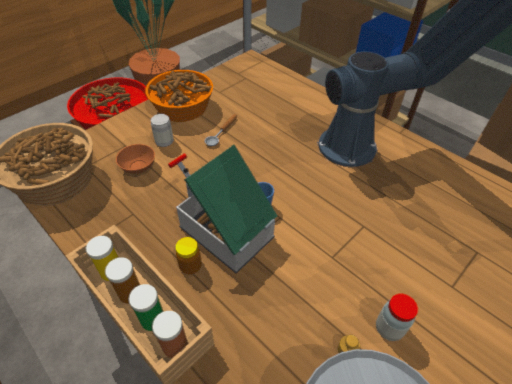

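View pics/top0.png

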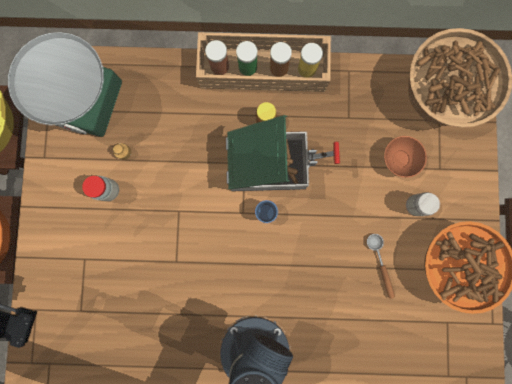

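The scene view shows the tin at about (228,220) with its green lid half open and the red bar at (178,160). In the top view the bar is at about (337,152) and the tin's -y rim near column 307. Everything matches the estimates. Next I'll refine the yaw.

```bash
cat > h.py <<'E'
import numpy as np, cv2
from rig import *
def ray(c,u,v):
    i=camera_info(c);V=i["view"];f=192/np.tan(np.radians(i["fov_y"]/2))
    d=V[:3,:3].T@np.array([(u-i["cx"])/f,(v-i["cy"])/f,1]); o=-V[:3,:3].T@V[:3,3]; return o,d
def at_z(c,u,v,z):
    o,d=ray(c,u,v); return o+d*(z-o[2])/d[2]
def save(c,n,box=None,k=1):
    im=capture(c)[:,:,::-1]
    if box: im=im[box[1]:box[3],box[0]:box[2]]
    cv2.imwrite("pics/"+n,cv2.resize(im,None,fx=k,fy=k,interpolation=cv2.INTER_CUBIC))
E
python3 - <<'E'
from h import *
for c,b in (("top",(310,130,360,180)),("scene",(150,140,200,190))):
    im=capture(c).astype(int)
    m=((im[:,:,0]>130)&(im[:,:,1]<70)&(im[:,:,2]<70)); q=np.zeros_like(m); q[b[1]:b[3],b[0]:b[2]]=1; m&=q
    v,u=np.nonzero(m); (cx,cy),(w,h),a=cv2.minAreaRect(np.c_[u,v].astype(np.float32)); 
    P=np.array([at_z(c,x,y,.178) for x,y in zip(u,v)])[:,:2]; e=np.linalg.eigh(np.cov(P.T))[1][:,1]
    print(c,len(u),P.mean(0),np.degrees(np.arctan2(e[1],e[0])),np.ptp(P,0))
    for t in("lid","tin"):
        r=trace(t,c)
        if r:
            mm=r[0]["mask"].astype(np.uint8);cn=max(cv2.findContours(mm,0,2)[0],key=cv2.contourArea)
            print(t,r[0]["confidence"],cv2.approxPolyDP(cn,3,True)[:,0].tolist())
save("top","t1.png",(215,100,355,205),5)
E
```

```text
top 85 [ 0.58548658 -0.20847563] -176.77624656423995 [0.05824083 0.01148297]
lid 0.79 [[284, 115], [227, 131], [230, 188], [287, 180]]
tin 0.88 [[338, 143], [334, 142], [333, 150], [328, 152], [307, 150], [304, 131], [285, 131], [285, 115], [228, 131], [228, 187], [304, 188], [308, 183], [307, 166], [313, 165], [315, 158], [332, 155], [334, 162], [339, 162]]
scene 64 [ 0.57955274 -0.20993862] -178.68172338019446 [0.05984994 0.01730163]
lid 0.61 [[233, 144], [186, 181], [231, 253], [236, 254], [276, 213]]
tin 0.67 [[182, 154], [168, 163], [169, 167], [177, 165], [185, 175], [187, 197], [177, 206], [180, 228], [237, 272], [274, 237], [276, 213], [235, 145], [191, 174], [182, 164], [186, 156]]
```

View pics/t1.png

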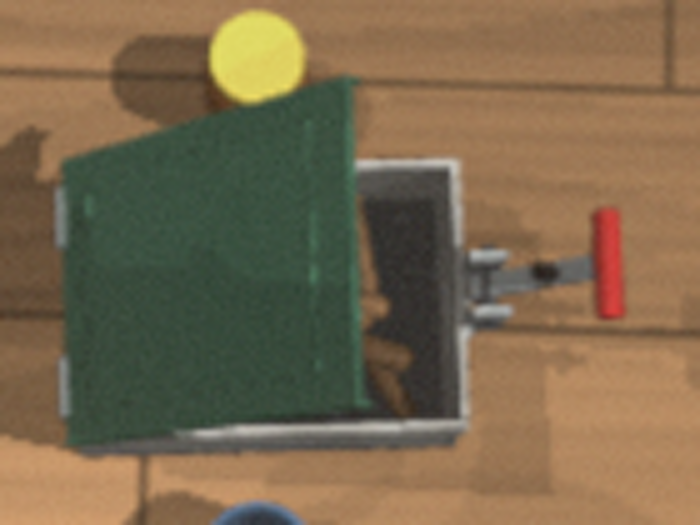

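jog_arm([
  {"delta_pos": [0,0,40],"turn": 0,"fingers": 0},
  {"delta_pos": [0,0,80],"turn": 0,"fingers": 0},
  {"delta_pos": [24,-32,80],"turn": -6,"fingers": 0},
  {"delta_pos": [48,-65,80],"turn": -12,"fingers": 0},
  {"delta_pos": [72,-98,80],"turn": -18,"fingers": 0},
  {"delta_pos": [96,-131,80],"turn": -24,"fingers": 0},
  {"delta_pos": [120,-164,80],"turn": -30,"fingers": 0},
  {"delta_pos": [144,-197,80],"turn": -36,"fingers": 0},
  {"delta_pos": [168,-230,80],"turn": -42,"fingers": 0},
  {"delta_pos": [192,-263,80],"turn": -48,"fingers": 0},
  {"delta_pos": [216,-296,80],"turn": -54,"fingers": 0},
  {"delta_pos": [240,-329,80],"turn": -60,"fingers": 0},
  {"delta_pos": [264,-362,80],"turn": -66,"fingers": 0},
  {"delta_pos": [288,-395,80],"turn": -73,"fingers": 0},
  {"delta_pos": [312,-428,80],"turn": -73,"fingers": 0},
  {"delta_pos": [336,-461,80],"turn": -73,"fingers": 0},
  {"delta_pos": [360,-494,80],"turn": -73,"fingers": 0},
  {"delta_pos": [384,-527,80],"turn": -73,"fingers": 0},
  {"delta_pos": [408,-560,80],"turn": -73,"fingers": 0},
  {"delta_pos": [425,-587,80],"turn": -73,"fingers": 0},
])

```text
time_s: 3.12
position: [0.5747, 0.0174, 0.3196]
tcp_rot: [[0.998, 0.002, -0.056], [0.056, -0.001, 0.998], [0.002, -1.0, -0.001]]
force: [0.0, 0.4, 0.4]
opening: 0.008
```

```bash
python3 - <<'E'
from h import *
save("scene","s2.png",(130,80,330,280),3)
s=read_state();print(s["time_s"],s["position"],s["force"],s["tcp_rot"],s["joint_positions"],s["opening"])
E
```

```text
3.1667 [0.57820524 0.0124127  0.31955073] [ 3.064597   -2.63008843  0.10306073] [[ 0.99858012  0.00557724 -0.05297771]
 [ 0.05300814 -0.00545697  0.99857917]
 [ 0.00528021 -0.99996956 -0.00574486]] [ -9.70635352  21.72697831  83.40978438  -0.26391383  74.49569584
 -12.67436225] 0.006487386455508504
```

View pics/s2.png

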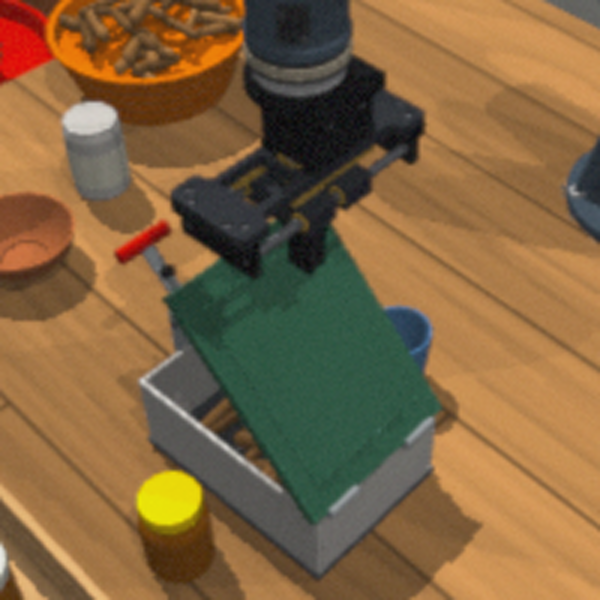

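jog_arm([
  {"delta_pos": [0,-2,-30],"turn": 0,"fingers": 0},
  {"delta_pos": [0,-5,-55],"turn": 0,"fingers": 0},
  {"delta_pos": [0,-12,-66],"turn": 0,"fingers": 0},
  {"delta_pos": [0,-18,-71],"turn": 0,"fingers": 0},
  {"delta_pos": [0,-25,-75],"turn": 0,"fingers": 0},
  {"delta_pos": [0,-31,-80],"turn": 0,"fingers": 0},
  {"delta_pos": [0,-37,-86],"turn": 0,"fingers": 0},
  {"delta_pos": [0,-43,-92],"turn": 0,"fingers": 0},
  {"delta_pos": [0,-48,-98],"turn": 0,"fingers": 0},
  {"delta_pos": [0,-53,-105],"turn": 0,"fingers": 0},
  {"delta_pos": [0,-58,-112],"turn": 0,"fingers": 0},
  {"delta_pos": [0,-62,-119],"turn": 0,"fingers": 0},
  {"delta_pos": [0,-66,-126],"turn": 0,"fingers": 0},
  {"delta_pos": [0,-70,-133],"turn": 0,"fingers": 0},
  {"delta_pos": [0,-70,-133],"turn": 0,"fingers": 0},
])

```text
time_s: 4.42
position: [0.5715, -0.0504, 0.1846]
tcp_rot: [[0.998, -0.004, -0.057], [0.057, 0.0, 0.998], [-0.004, -1.0, 0.001]]
force: [0.3, 0.2, 0.0]
opening: 0.003
```

```bash
python3 - <<'E'
from h import *
save("scene","s3.png",(130,80,330,280),3)
s=read_state();print(s["time_s"],s["position"],s["force"])
E
```

```text
4.4667 [ 0.57167559 -0.05002839  0.18517385] [-0.38819551 -0.59198587  0.48508874]
```

View pics/s3.png

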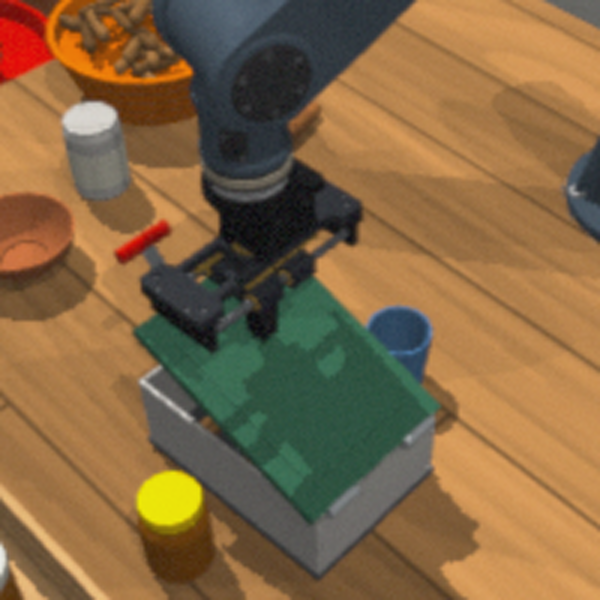

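jog_arm([
  {"delta_pos": [0,-3,-8],"turn": 0,"fingers": 0},
  {"delta_pos": [0,-6,-16],"turn": 0,"fingers": 0},
  {"delta_pos": [0,-9,-24],"turn": 0,"fingers": 0},
  {"delta_pos": [0,-11,-31],"turn": 0,"fingers": 0},
  {"delta_pos": [0,-12,-37],"turn": 0,"fingers": 0},
  {"delta_pos": [0,-13,-43],"turn": 0,"fingers": 0},
  {"delta_pos": [0,-14,-48],"turn": 0,"fingers": 0},
  {"delta_pos": [0,-15,-52],"turn": 0,"fingers": 0},
  {"delta_pos": [0,-15,-55],"turn": 0,"fingers": 0},
  {"delta_pos": [0,-15,-58],"turn": 0,"fingers": 0},
  {"delta_pos": [0,-15,-60],"turn": 0,"fingers": 0},
  {"delta_pos": [0,-15,-61],"turn": 0,"fingers": 0},
  {"delta_pos": [0,-15,-61],"turn": 0,"fingers": 0},
])

```text
time_s: 5.55
position: [0.5727, -0.0646, 0.1254]
tcp_rot: [[0.998, -0.0, -0.058], [0.058, 0.0, 0.998], [-0.0, -1.0, 0.0]]
force: [0.4, 0.9, 0.0]
opening: 0.008
```

```bash
python3 - <<'E'
from h import *
s=read_state();print(s["time_s"],s["position"],s["force"])
E
```

```text
5.55 [ 0.57267068 -0.06464527  0.1253553 ] [0.42308958 0.90503678 0.04206968]
```

jog_arm([
  {"delta_pos": [0,0,-1],"turn": 0,"fingers": 0},
  {"delta_pos": [0,0,-2],"turn": 0,"fingers": 0},
  {"delta_pos": [0,0,-3],"turn": 0,"fingers": 0},
  {"delta_pos": [0,0,-3],"turn": 0,"fingers": 0},
])

```text
time_s: 5.88
position: [0.5728, -0.0647, 0.1234]
tcp_rot: [[0.998, 0.0, -0.058], [0.058, -0.0, 0.998], [0.0, -1.0, -0.0]]
force: [-0.8, -0.6, 5.3]
opening: 0.007
```

jog_arm([
  {"delta_pos": [0,0,-1],"turn": 0,"fingers": 0},
  {"delta_pos": [0,0,-1],"turn": 0,"fingers": 0},
  {"delta_pos": [0,0,-2],"turn": 0,"fingers": 0},
  {"delta_pos": [0,0,-2],"turn": 0,"fingers": 0},
])

```text
time_s: 6.22
position: [0.5728, -0.0647, 0.1233]
tcp_rot: [[0.998, 0.001, -0.058], [0.058, -0.0, 0.998], [0.001, -1.0, -0.0]]
force: [-3.7, 1.0, 17.4]
opening: 0.002
```

```bash
python3 - <<'E'
from h import *
s=read_state();print(s["time_s"],s["position"],s["force"])
save("scene","s4.png",(130,80,330,280),3)
E
```

```text
6.2167 [ 0.57283638 -0.06470797  0.12328095] [-3.67064061  1.02535939 17.42718591]
```

View pics/s4.png

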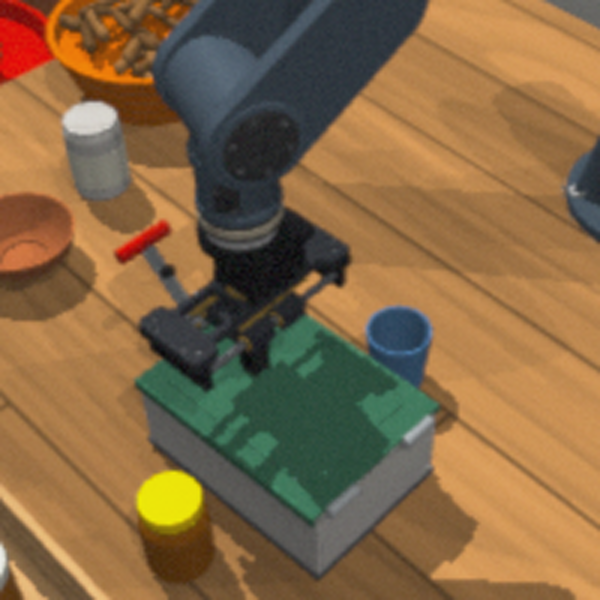

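The lid lies flat: the tip stopped at z 0.106 m with 17 N of reaction. The picture shows it flush on the rim all round. I'll lift off and go behind the catch.

jog_arm([
  {"delta_pos": [0,0,10],"turn": 0,"fingers": 0},
  {"delta_pos": [0,0,30],"turn": 0,"fingers": 0},
  {"delta_pos": [0,0,60],"turn": 0,"fingers": 0},
  {"delta_pos": [0,0,90],"turn": 0,"fingers": 0},
  {"delta_pos": [0,0,120],"turn": 0,"fingers": 0},
  {"delta_pos": [0,0,140],"turn": 0,"fingers": 0},
  {"delta_pos": [2,-30,140],"turn": 0,"fingers": 0},
  {"delta_pos": [4,-60,140],"turn": 0,"fingers": 0},
  {"delta_pos": [6,-90,140],"turn": 0,"fingers": 0},
  {"delta_pos": [8,-120,140],"turn": 0,"fingers": 0},
  {"delta_pos": [10,-150,140],"turn": 0,"fingers": 0},
  {"delta_pos": [11,-175,140],"turn": 0,"fingers": 0},
  {"delta_pos": [11,-190,140],"turn": 0,"fingers": 0},
  {"delta_pos": [11,-190,140],"turn": 0,"fingers": 0},
  {"delta_pos": [11,-190,120],"turn": 0,"fingers": 0},
  {"delta_pos": [11,-190,100],"turn": 0,"fingers": 0},
  {"delta_pos": [11,-190,80],"turn": 0,"fingers": 0},
  {"delta_pos": [11,-190,68],"turn": 0,"fingers": 0},
  {"delta_pos": [11,-190,66],"turn": 0,"fingers": 0},
  {"delta_pos": [11,-190,66],"turn": 0,"fingers": 0},
])

```text
time_s: 7.93
position: [0.5835, -0.2535, 0.1859]
tcp_rot: [[0.998, -0.002, -0.059], [0.059, 0.002, 0.998], [-0.002, -1.0, 0.002]]
force: [-0.3, -0.0, 1.0]
opening: 0.006
```

```bash
python3 - <<'E'
from h import *
s=read_state();print(s["time_s"],s["position"],s["force"])
im=np.hstack([cv2.resize(capture("scene")[110:260,120:290,::-1],None,fx=2.3,fy=2.3),cv2.resize(capture("top")[90:240,215:385,::-1],None,fx=2.3,fy=2.3)])
cv2.imwrite("pics/s5.png",im)
for t in("lid_edge","catch_bar","tin","jar_amber","cup"):print(t,[(np.round(r["position"],3).tolist(),round(r["confidence"],2)) for c in("scene","top") for r in tip_of(t,c)[:2]])
E
```

```text
7.9333 [ 0.58348341 -0.25345579  0.1858555 ] [-0.28401236 -0.01931343  0.97598976]
lid_edge [([0.581, -0.133, 0.101], 0.97), ([0.574, -0.022, 0.001], 0.46)]
catch_bar [([0.588, -0.209, 0.182], 0.61), ([0.597, 0.434, 0.0], 0.22), ([0.587, -0.208, 0.178], 0.44)]
tin [([0.574, -0.021, -0.0], 0.69), ([0.573, -0.02, 0.0], 0.93)]
jar_amber [([0.715, -0.011, 0.004], 0.86), ([0.583, -0.135, 0.103], 0.71), ([0.715, -0.015, 0.0], 0.88)]
cup [([0.422, -0.019, -0.002], 0.62)]
```

View pics/s5.png

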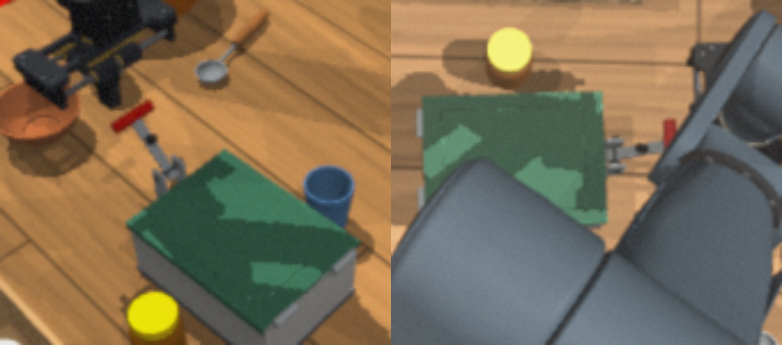

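jog_arm([
  {"delta_pos": [0,10,0],"turn": 0,"fingers": 0},
  {"delta_pos": [0,18,0],"turn": 0,"fingers": 0},
  {"delta_pos": [0,24,0],"turn": 0,"fingers": 0},
  {"delta_pos": [0,28,0],"turn": 0,"fingers": 0},
  {"delta_pos": [0,32,4],"turn": 0,"fingers": 0},
  {"delta_pos": [0,37,8],"turn": 0,"fingers": 0},
  {"delta_pos": [0,42,12],"turn": 0,"fingers": 0},
  {"delta_pos": [-1,47,15],"turn": 0,"fingers": 0},
  {"delta_pos": [-1,52,17],"turn": 0,"fingers": 0},
  {"delta_pos": [-1,57,19],"turn": 0,"fingers": 0},
  {"delta_pos": [-1,57,19],"turn": 0,"fingers": 0},
])

```text
time_s: 9.45
position: [0.5834, -0.1985, 0.2075]
tcp_rot: [[0.998, 0.002, -0.059], [0.059, -0.003, 0.998], [0.002, -1.0, -0.003]]
force: [0.1, -3.8, 2.1]
opening: 0.005
```

```bash
python3 - <<'E'
from h import *
s=read_state();print(s["time_s"],s["position"],s["force"])
save("scene","s6.png",(120,100,290,260),3.5)
E
```

```text
9.45 [ 0.58336422 -0.19846815  0.207495  ] [ 0.07396961 -3.78007572  2.06424976]
```

View pics/s6.png

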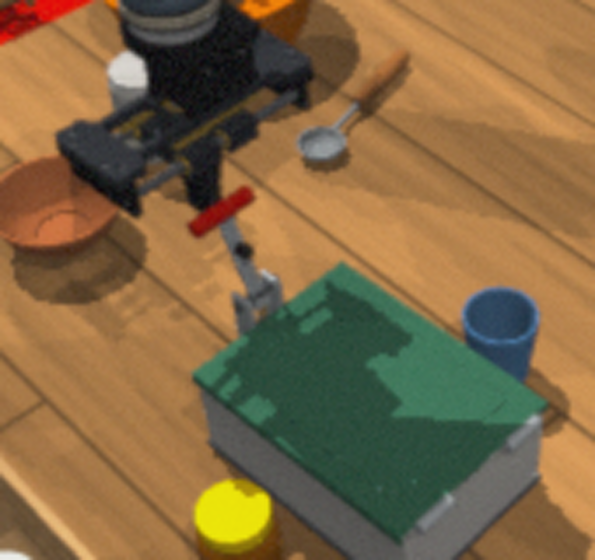

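The finger is pressing the bar squarely and the lever is rising. The lid is still flush and the tin hasn't moved.

jog_arm([
  {"delta_pos": [0,5,1],"turn": 0,"fingers": 0},
  {"delta_pos": [-1,10,2],"turn": 0,"fingers": 0},
  {"delta_pos": [-1,15,3],"turn": 0,"fingers": 0},
  {"delta_pos": [-1,20,4],"turn": 0,"fingers": 0},
  {"delta_pos": [-1,24,4],"turn": 0,"fingers": 0},
  {"delta_pos": [-1,28,4],"turn": 0,"fingers": 0},
  {"delta_pos": [-2,32,4],"turn": 0,"fingers": 0},
  {"delta_pos": [-2,34,4],"turn": 0,"fingers": 0},
  {"delta_pos": [-2,34,4],"turn": 0,"fingers": 0},
])

```text
time_s: 10.25
position: [0.5802, -0.1624, 0.209]
tcp_rot: [[0.998, -0.002, -0.059], [0.059, 0.002, 0.998], [-0.002, -1.0, 0.002]]
force: [0.1, -0.3, 0.1]
opening: 0.005
```

```bash
python3 - <<'E'
from h import *
s=read_state();print(s["time_s"],s["position"],s["force"])
save("scene","s7.png",(120,100,290,260),3.5)
E
```

```text
10.25 [ 0.58017419 -0.16239546  0.20897257] [ 0.12217866 -0.32528586  0.05589727]
```

View pics/s7.png

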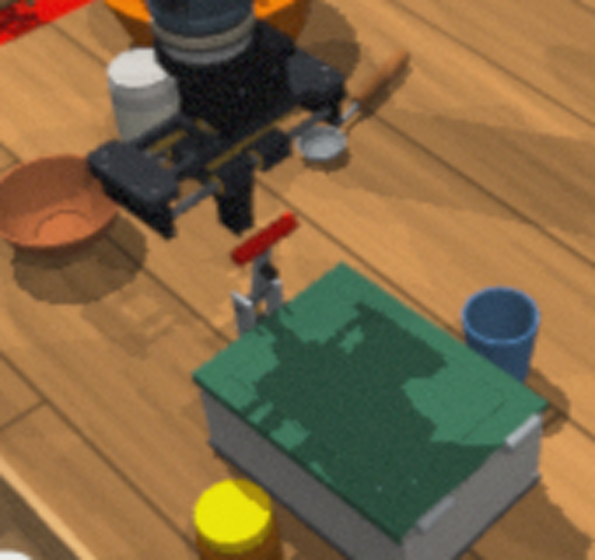

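The bar is upright at about (265,238) with almost no force left, so it's at the dead point. I'll nudge it on.

jog_arm([
  {"delta_pos": [0,3,0],"turn": 0,"fingers": 0},
  {"delta_pos": [0,6,0],"turn": 0,"fingers": 0},
  {"delta_pos": [0,9,0],"turn": 0,"fingers": 0},
  {"delta_pos": [0,12,0],"turn": 0,"fingers": 0},
  {"delta_pos": [0,12,0],"turn": 0,"fingers": 0},
  {"delta_pos": [0,12,0],"turn": 0,"fingers": 0},
])

```text
time_s: 10.8
position: [0.5808, -0.1515, 0.2096]
tcp_rot: [[0.998, -0.0, -0.058], [0.058, -0.0, 0.998], [-0.0, -1.0, -0.0]]
force: [0.5, -0.0, 0.8]
opening: 0.01
```

```bash
python3 - <<'E'
from h import *
s=read_state();print(s["time_s"],s["position"],s["force"])
save("scene","s8.png",(120,100,290,260),3.5)
E
```

```text
10.8 [ 0.58079707 -0.15150029  0.20957857] [ 0.48734558 -0.03227175  0.75471161]
```

View pics/s8.png

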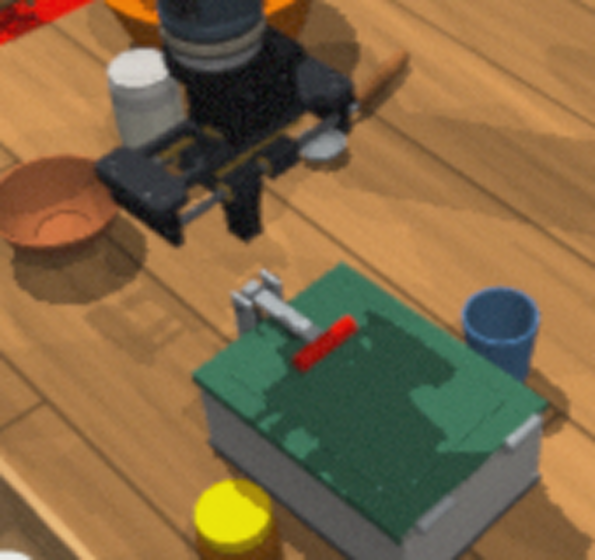

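The catch has snapped over: the red bar now lies on the lid at about (325,345). I'll back the arm off upwards and check.

jog_arm([
  {"delta_pos": [0,-5,10],"turn": 0,"fingers": 0},
  {"delta_pos": [0,-15,35],"turn": 0,"fingers": 0},
  {"delta_pos": [0,-30,65],"turn": 0,"fingers": 0},
  {"delta_pos": [0,-50,90],"turn": 0,"fingers": 0},
  {"delta_pos": [0,-75,110],"turn": 0,"fingers": 0},
  {"delta_pos": [-5,-100,120],"turn": 0,"fingers": 0},
  {"delta_pos": [-10,-125,120],"turn": 0,"fingers": 0},
  {"delta_pos": [-10,-145,120],"turn": 0,"fingers": 0},
  {"delta_pos": [-10,-150,120],"turn": 0,"fingers": 0},
  {"delta_pos": [-10,-150,120],"turn": 0,"fingers": 0},
  {"delta_pos": [-10,-150,120],"turn": 0,"fingers": 0},
])

```text
time_s: 11.77
position: [0.5706, -0.3012, 0.3295]
tcp_rot: [[0.998, -0.0, -0.057], [0.057, 0.001, 0.998], [-0.0, -1.0, 0.001]]
force: [-0.2, -0.2, -0.8]
opening: 0.007
```

```bash
python3 - <<'E'
from h import *
s=read_state();print(s["time_s"],s["position"],s["force"])
im=np.hstack([cv2.resize(capture("scene")[110:260,120:290,::-1],None,fx=2.3,fy=2.3),cv2.resize(capture("top")[90:240,215:385,::-1],None,fx=2.3,fy=2.3)])
cv2.imwrite("pics/s9.png",im)
for t in("lid_edge","catch_bar","tin","jar_amber","cup","can","bowl"):print(t,[(c,np.round(r["position"],3).tolist(),round(r["confidence"],2)) for c in("scene","top") for r in tip_of(t,c)[:1]])
E
```

```text
11.7667 [ 0.57059213 -0.30124441  0.32951909] [-0.20935545 -0.21004137 -0.82541001]
lid_edge [('scene', [0.582, -0.136, 0.102], 0.85), ('top', [0.581, -0.14, 0.104], 0.85)]
catch_bar [('scene', [0.582, -0.072, 0.124], 0.82), ('top', [0.575, -0.069, 0.122], 0.72)]
tin [('scene', [0.577, -0.023, -0.0], 0.67), ('top', [0.575, -0.024, 0.002], 0.72)]
jar_amber [('scene', [0.718, -0.011, 0.001], 0.97), ('top', [0.718, -0.013, 0.001], 0.84)]
cup [('scene', [0.421, -0.022, 0.004], 0.78), ('top', [0.42, -0.023, -0.002], 0.63)]
can [('scene', [0.455, -0.493, -0.0], 0.77), ('top', [0.46, -0.49, -0.0], 0.8)]
bowl [('scene', [0.6, -0.443, 0.003], 0.73)]
```

View pics/s9.png

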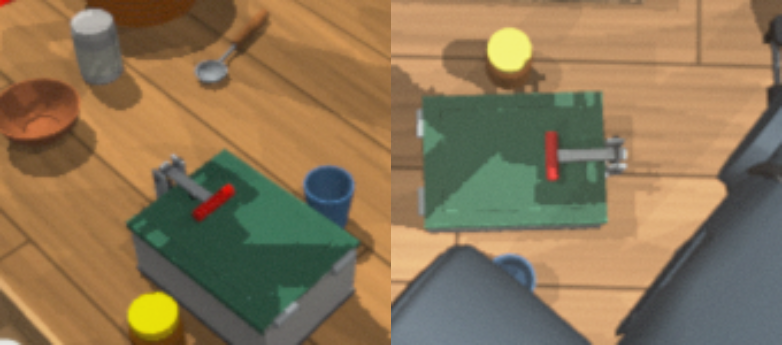

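```bash
python3 -c "
from rig import *
print(hand_in())"
```

```text
the job is handed in; nothing more can be done
None
```

The lid is shut and the catch is locked down over it. I handed in about 12 s into the run, with the arm clear of everything.

- **Lid:** I pushed it down along its arc with the closed fingertips. The tip stopped at z 0.106 m, the height of the shut lid's top, with about 17 N of reaction. The picture showed it flush on the rim.
- **Catch:** Only then did I push the bar from behind. It took about 4 N partway up, then snapped over. Both cameras put the bar at about (0.58, -0.07, 0.123) m, where the locked bar should be.
- **Tin and other things:** The tin stayed within the measuring error of about 4 mm, and so did the jar_amber, cup, can and bowl. I did not measure the jar_clear, weight or scoop again, but the arm stayed well above them or away from them.
- **Robot:** At the end the force on the tool read about zero and the gripper was clear of the tin by sight. In the last top view the arm hid part of the cup.

None of the last checks failed. The detectors gave one or two low-confidence false hits on other objects, which I ignored.

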